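Find and seat the rocking soup-jar lid

TASK

One of the four brown soup jars has a lid that is not seated, though all four look alike: press lightly on the brim of the lids with closed fingertips until you find the one that rocks, then press that lid straight down on its knob until it sinks fully home and sits level. Only press: do not lift or take off any lid, and leave everything else on the table where it stands.

Things in the scene. Friction and masses are not known exactly. Their poses are not given: they have to be found in the camera images.
- lid_1: brown glazed lid lying on jar_1: disc 106 mm across, 8 mm thick, skirt 11 mm down outside the jar's neck, knob 28 mm across in the middle. Origin: centre of the disc's underside, 107 mm above the table at the start on all four; z up: brim top 8 mm, knob top 28 mm above it. A seated lid stays rigid when its brim is pressed up to 44 mm from the centre.
- jar_1: brown glazed clay soup jar, fixed, 122 mm across; neck 94 mm across, 98 mm high. Origin: centre of its foot. If its lid is the unseated one (it varies; it rests level): about 1 N on the brim 36 mm from the centre rocks it, that side going down about 6 mm; let go, it falls level. Pressed on the knob within 5 mm of its middle it resists with 8 N, slides 7 mm down, stops and stays.
- lid_2: brown glazed lid lying on jar_2: disc 106 mm across, 8 mm thick, skirt 11 mm down outside the jar's neck, knob 28 mm across in the middle. Origin: centre of the disc's underside, 107 mm above the table at the start on all four; z up: brim top 8 mm, knob top 28 mm above it. A seated lid stays rigid when its brim is pressed up to 44 mm from the centre.
- jar_2: brown glazed clay soup jar, fixed, 122 mm across; neck 94 mm across, 98 mm high. Origin: centre of its foot. If its lid is the unseated one (it varies; it rests level): about 1 N on the brim 36 mm from the centre rocks it, that side going down about 6 mm; let go, it falls level. Pressed on the knob within 5 mm of its middle it resists with 8 N, slides 7 mm down, stops and stays.
- lid_3: brown glazed lid lying on jar_3: disc 106 mm across, 8 mm thick, skirt 11 mm down outside the jar's neck, knob 28 mm across in the middle. Origin: centre of the disc's underside, 107 mm above the table at the start on all four; z up: brim top 8 mm, knob top 28 mm above it. A seated lid stays rigid when its brim is pressed up to 44 mm from the centre.
- jar_3: brown glazed clay soup jar, fixed, 122 mm across; neck 94 mm across, 98 mm high. Origin: centre of its foot. If its lid is the unseated one (it varies; it rests level): about 1 N on the brim 36 mm from the centre rocks it, that side going down about 6 mm; let go, it falls level. Pressed on the knob within 5 mm of its middle it resists with 8 N, slides 7 mm down, stops and stays.
- lid_4: brown glazed lid lying on jar_4: disc 106 mm across, 8 mm thick, skirt 11 mm down outside the jar's neck, knob 28 mm across in the middle. Origin: centre of the disc's underside, 107 mm above the table at the start on all four; z up: brim top 8 mm, knob top 28 mm above it. A seated lid stays rigid when its brim is pressed up to 44 mm from the centre.
- jar_4: brown glazed clay soup jar, fixed, 122 mm across; neck 94 mm across, 98 mm high. Origin: centre of its foot. If its lid is the unseated one (it varies; it rests level): about 1 N on the brim 36 mm from the centre rocks it, that side going down about 6 mm; let go, it falls level. Pressed on the knob within 5 mm of its middle it resists with 8 N, slides 7 mm down, stops and stays.
- shaker: bystander: small clear shaker bottle with red cap, 34 mm across, 75 mm tall, origin under its centre
- bowl: bystander: white bowl, 110 mm across, 50 mm tall, origin under its centre
- tin: bystander: steel cup, 80 mm across, 70 mm tall, origin under its centre
- red_ring: bystander: flat red plastic ring, 44 mm across, 10 mm tall, origin under its centre
- spoon: bystander: spoon with a wooden handle and steel bowl, about 200 mm long, lying on the table, its own x axis runs along it, origin under its middle
- small_jar: bystander: small amber jar, 80 mm across, 65 mm tall, origin under its centre
There are look-alikes about, which are no part of the job. Leave any yellow look-alike of the lid_2 alone. Leave any pink look-alike of the lid_1 alone.

How it is judged:
By the outcome, as a careful person would: the job done as asked, in the order asked, and still so for the second after the job is handed in, with the robot touching nothing.
It also fails if it takes over 51 s, if anything falls off the work surface, if the arm or the gripper's body presses on something with over 40 N, if the wrist force passes 120 N, or if a joint passes its speed limit or range.

ROBOT

A 7-joint arm with a two-finger parallel gripper is mounted at the origin on the work surface. World frame = base frame: x ahead of the robot, y to its left, z up, the work surface at z = 0. Lengths are in m, angles in rad, forces in N, time in s.
With the tool pointing down it reaches from about 0.425 to 0.825 m from the base axis. Payload 3.6 kg.
Tool frame: the origin (TCP) lies at the very end of the fingers, on their centre line; the grasp point (between the pads) lies ctrl.grip_point_offset behind it (ctrl.grip_point_offset is the distance from the TCP to the grasp point, in m); x points along the fingers, z is the direction in which the jaws open and shut, and the axes are right-handed (so a half turn about x gives the same grasp; the last joint's range is limited). The gripper opens to 85 mm and grips with 20 to 120 N. Pads are 22 mm wide; open, the fingers measure 114 mm over their backs; the gripper's body (76 mm by 85 mm) begins 54 mm behind the grasp point. The pads swing forward as they close: fully open they stand 13 mm farther back than shut.
Start: joints at [1.111, 0.615, -0.013, 1.423, 0.008, 1.103, -0.04], TCP at [0.273, -0.59, 0.231] pointing down, gripper open.
Joint ranges: [-3.12, 3.12], [-0.3, 2.06], [-1.34, 1.32], [0.26, 2.42], [-1.36, 4.5], [0.01, 1.98], [-2.84, 2.84]. Speed limits (rad/s): [2.79, 2.79, 3.14, 3.14, 3.14, 3.14, 3.14].

INTERFACE

Orientations are given as a rotation vector (axis times angle).
In Python, from station import ctrl gives the robot as it stands. The module is installed in compiled form; this text tells all that it offers.
- The arm moves only by the shell command python3 -m inch 'ROWS'. ROWS is JSON, a list of rows, each an object of numbers: "ax", "ay", "az": the turn, a rotation vector about the world's x, y, z in degrees; "x", "y", "z": the shift along the world's x, y, z in mm; "fingers": the gripper's target within -1 to 1 (fully open at 1, half-way at 0, shut at -1). In form: [{"ax": .., "ay": .., "az": .., "x": .., "y": .., "z": .., "fingers": ..}, ...]. A call has 1 to 12 rows; each row shifts and turns the commanded pose from where the row before left it; what a row does not reach is not made up. A row lasts 1/10 s, in which the tool goes at most 50 mm and 8.59 degrees, less where a joint would pass 70% of its speed; a pose out of reach is approached as far as the arm can. A call with a gripper value outside its range is refused whole. The fingers move at their own pace and stop on an object; the grip force is fixed at half the most. Time passes only in rows, so rows that do not move let the fingers close. It gives the time, the measured TCP pose, the force and the opening at its end, in the units of the state.
- ctrl.get_state(): the state, without advancing time (a new reading comes with each control period).
- ctrl.read_camera(name): name is "side" or "top"; returns a dict with "image" (400x640x3 uint8, red, green, blue), "depth" (400x640 float32, m along the optical axis (not along the pixel's ray), 0 where there is no reading), "vfov" (degrees; the focal length in pixels is half the picture's height over the tangent of half this angle, whatever the lens; pixels are square), "cx", "cy" (the principal point, pixels), "k1" (the pictures are not rectified: a ray, as slopes to the right and down, at radius r is drawn at 1 + k1 r^2 times it, then the intrinsics apply), "pose" (4x4, takes a point from camera to world coordinates). Camera axes: x right, y down, z forward; pixel columns grow to the right and rows downward; lengths in m; the calibration is good to about 2 mm. A picture is of the moment at which its call begins.
- ctrl.job_done(): hands the job in, once; it reports no verdict.
The state is a dict: "time": time; "joint_positions": joint angles; "joint_vel": joint speeds; "joint_efforts": joint torques, N m; "tool_pos": TCP position; "tool_rot": TCP orientation; "wrist_force": force on the tool from outside, world axes, zero at the start; "ft_torque": the same for the moment, N m; "width": finger opening in m.
Only numpy, scipy, OpenCV 4.12 (cv2) and the standard library are available. Lean on these libraries where they do the work, as an engineer would, in place of code of your own. Each camera call takes 0.05 s, during which the arm holds its last target.

## Working session

There is one attempt and no reset: what is moved stays moved. The work goes in short steps, Python scripts to look and compute and a shell command to move; the robot and the scene stay as the last step left them, time stands still between calls to the robot, and variables do not carry over. Pictures are saved under pics/ and viewed, and the job is handed in when it is done.

```bash
mkdir -p pics; cat > h.py <<'E'
import numpy as np, cv2
from station import ctrl
def snap(n,tag):
    r=ctrl.read_camera(n); cv2.imwrite(f'pics/{tag}.png',r['image'][:,:,::-1]); np.savez(f'{tag}.npz',**r); return r
def load(tag):
    return dict(np.load(f'{tag}.npz'))
def rays(r,uv):
    f=200/np.tan(np.radians(float(r['vfov']))/2)
    K=np.array([[f,0,float(r['cx'])],[0,f,float(r['cy'])],[0,0,1]])
    p=(np.asarray(uv,float)-K[:2,2])/f
    q=p.copy()
    for _ in range(30): q=p/(1+float(r['k1'])*(q**2).sum(-1,keepdims=True))
    return np.c_[q,np.ones(len(q))]
def atz(r,uv,z):
    d=rays(r,uv)@r['pose'][:3,:3].T;o=r['pose'][:3,3]
    return o+d*((z-o[2])/d[:,2])[:,None]
def cloud(r):
    v,u=np.mgrid[:400,:640]; d=rays(r,np.c_[u.ravel(),v.ravel()])*r['depth'].reshape(-1,1)
    return (d@r['pose'][:3,:3].T+r['pose'][:3,3]).reshape(400,640,3)
E
python3 - <<'E'
from h import *
for n in('top','side'):
    r=snap(n,n+'0'); print(n,r['vfov'],r['cx'],r['cy'],r['k1'],r['pose'].round(3))
s=ctrl.get_state();print({k:np.round(v,3) for k,v in s.items()},ctrl.grip_point_offset)
E
```

```text
top 44.26280485679049 321.5878335371646 196.96987826259985 -0.12981914259367905 [[ 0.03  -0.992  0.124  0.362]
 [-0.999 -0.031 -0.011 -0.06 ]
 [ 0.014 -0.123 -0.992  1.453]
 [ 0.     0.     0.     1.   ]]
side 42.39959790424669 319.76705667348017 199.36853885662129 -0.10791183945828285 [[-0.81  -0.398  0.43  -0.071]
 [-0.586  0.53  -0.613  0.771]
 [ 0.016 -0.749 -0.662  0.987]
 [ 0.     0.     0.     1.   ]]
{'time': np.float64(0.1), 'joint_positions': array([ 1.112,  0.616, -0.013,  1.425,  0.008,  1.103, -0.04 ]), 'joint_vel': array([-0.001, -0.003, -0.001, -0.005,  0.001,  0.001, -0.001]), 'joint_efforts': array([ 1.0000e-03, -4.7038e+01,  2.6000e-01, -1.7157e+01,  1.0000e-02,
        6.0000e-03,  0.0000e+00]), 'tool_pos': array([ 0.272, -0.589,  0.23 ]), 'tool_rot': array([ 0.886,  1.385, -0.884]), 'wrist_force': array([ 0.023,  0.431, -0.082]), 'ft_torque': array([ 0.053,  0.037, -0.019]), 'width': np.float64(0.085)} 0.0187
```

View pics/top0.png

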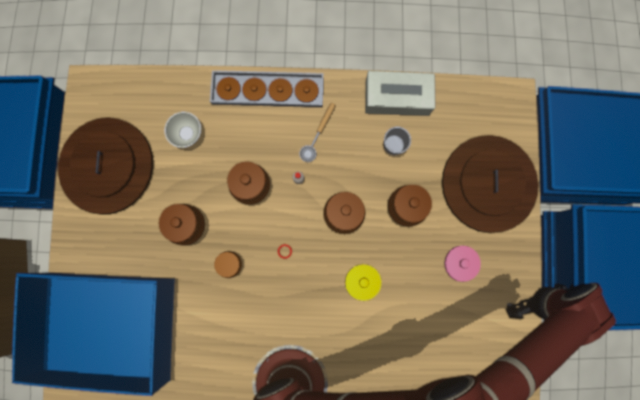

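View pics/side0.png

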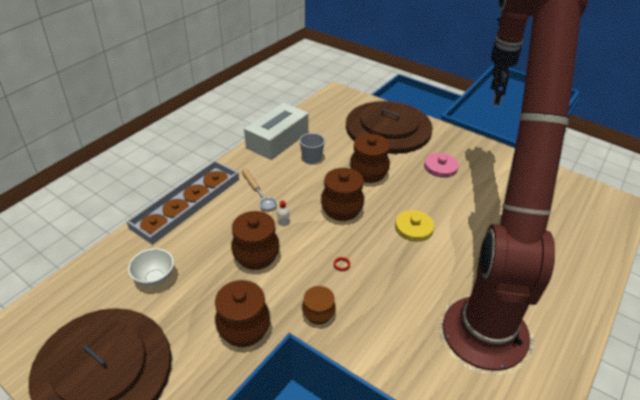

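The top view shows four jars, with knobs at about (177,223), (246,180), (346,211) and (413,203). The yellow and pink lids and the small jar are separate. Next I'll measure the lid centres with the depth cloud.

```bash
cat > m.py <<'E'
from h import *
import sys
def lids(tag,C=None):
    r=load(tag);P=cloud(r);out=[]
    for (x,y) in C:
        d=np.hypot(P[...,0]-x,P[...,1]-y)
        k=(d<.045)&(P[...,2]>.127)&(P[...,2]<.15)
        m=(d<.075)&(P[...,2]>.108)&(P[...,2]<.122)
        b=P[m]; 
        if m.sum()<20: out.append(None);continue
        c=cv2.minEnclosingCircle(b[:,:2].astype(np.float32))
        print(tag,'knob',P[k].mean(0).round(4) if k.any() else None,k.sum(),'brim',np.round(c[0],4),round(c[1],4),np.median(b[:,2]).round(4),m.sum())
E
python3 - <<'E'
from m import *
r=load('top0')
C=atz(r,[(177,223),(246,180),(346,211),(413,203)],.135)[:,:2];print(C.round(4), np.hypot(*C.T))
for t in('top0','side0'): lids(t,C)
ims=[cv2.resize(r['image'][v-35:v+35,u-40:u+40,::-1],(400,350),interpolation=2) for u,v in [(177,223),(246,180),(346,211),(413,203)]]
cv2.imwrite('pics/crop.png',cv2.resize(np.vstack([np.hstack(ims[:2]),np.hstack(ims[2:])]),(680,595)))
E
```

```text
[[ 0.443   0.3144]
 [ 0.5661  0.1322]
 [ 0.4902 -0.1413]
 [ 0.5175 -0.3231]] [0.54319892 0.58137158 0.51010356 0.61007125]
top0 knob [0.4466 0.3193 0.1348] 90 brim [0.4466 0.3212] 0.0541 0.1159 1050
top0 knob [0.568  0.1369 0.1345] 83 brim [0.5701 0.1361] 0.0526 0.1155 994
top0 knob [ 0.4948 -0.14    0.1353] 85 brim [ 0.4953 -0.1405] 0.0534 0.1157 1073
top0 knob [ 0.521  -0.327   0.1347] 85 brim [ 0.5205 -0.3261] 0.0529 0.1153 999
side0 knob [0.4443 0.3213 0.1329] 131 brim [0.4453 0.3201] 0.0559 0.114 1532
side0 knob [0.5688 0.1382 0.132 ] 84 brim [0.5702 0.1356] 0.0563 0.1129 980
side0 knob [ 0.492  -0.1381  0.1317] 68 brim [ 0.493  -0.1397] 0.0565 0.1132 732
side0 knob [ 0.5187 -0.3249  0.132 ] 55 brim [ 0.5188 -0.3258] 0.0575 0.113 559
```

View pics/crop.png

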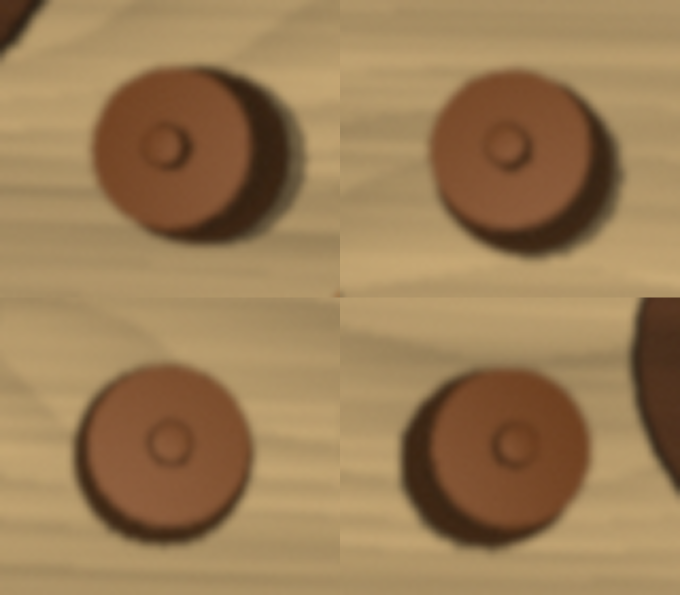

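```bash
python3 - <<'E'
from h import *
from scipy.spatial.transform import Rotation as R
s=ctrl.get_state();print(R.from_rotvec(s['tool_rot']).as_matrix().round(3))
E
python3 -m inch '[{"fingers":-1,"x":40,"y":30},{"fingers":-1,"x":40,"y":30},{"fingers":-1,"x":40,"y":30},{"fingers":-1,"x":40,"y":30},{"fingers":-1,"z":-10},{"fingers":-1}]'
```

```text
[[-0.001  0.908  0.419]
 [ 0.002  0.419 -0.908]
 [-1.    -0.    -0.002]]invalid input
```

```bash
python3 -m inch '[{"ax":0,"ay":0,"az":0,"x":40,"y":30,"z":0,"fingers":-1},{"ax":0,"ay":0,"az":0,"x":40,"y":30,"z":0,"fingers":-1},{"ax":0,"ay":0,"az":0,"x":40,"y":30,"z":0,"fingers":-1},{"ax":0,"ay":0,"az":0,"x":40,"y":30,"z":0,"fingers":-1},{"ax":0,"ay":0,"az":0,"x":0,"y":0,"z":-10,"fingers":-1},{"ax":0,"ay":0,"az":0,"x":0,"y":0,"z":0,"fingers":-1}]'
```

```text
time: 0.7
tool_pos: [0.4336, -0.4674, 0.2194]
tool_rot: [0.883, 1.389, -0.88]
wrist_force: [-1.0, -0.6, 0.4]
width: -0.0
```

```bash
python3 -m inch '[{"ax":0,"ay":0,"az":0,"x":18,"y":42,"z":0,"fingers":-1},{"ax":0,"ay":0,"az":0,"x":18,"y":42,"z":0,"fingers":-1},{"ax":0,"ay":0,"az":0,"x":18,"y":42,"z":0,"fingers":-1},{"ax":0,"ay":0,"az":0,"x":0,"y":0,"z":-30,"fingers":-1},{"ax":0,"ay":0,"az":0,"x":0,"y":0,"z":-30,"fingers":-1},{"ax":0,"ay":0,"az":0,"x":0,"y":0,"z":-25,"fingers":-1},{"ax":0,"ay":0,"az":0,"x":0,"y":0,"z":0,"fingers":-1},{"ax":0,"ay":0,"az":0,"x":0,"y":0,"z":0,"fingers":-1},{"ax":0,"ay":0,"az":0,"x":0,"y":0,"z":0,"fingers":-1}]'
```

```text
time: 1.6
tool_pos: [0.4871, -0.3456, 0.138]
tool_rot: [0.885, 1.38, -0.886]
wrist_force: [-0.1, -0.3, 0.6]
width: -0.0
```

```bash
python3 - <<'E'
from h import *
r=snap('top','t1'); 
cv2.imwrite('pics/c1.png',cv2.resize(r['image'][140:260,340:500,::-1],(800,600),interpolation=2))
print(ctrl.get_state()['wrist_force'],ctrl.get_state()['tool_pos'])
E
```

```text
[-0.78551575 -0.20143693 -0.07071758] [ 0.48726348 -0.34535163  0.13808088]
```

View pics/c1.png

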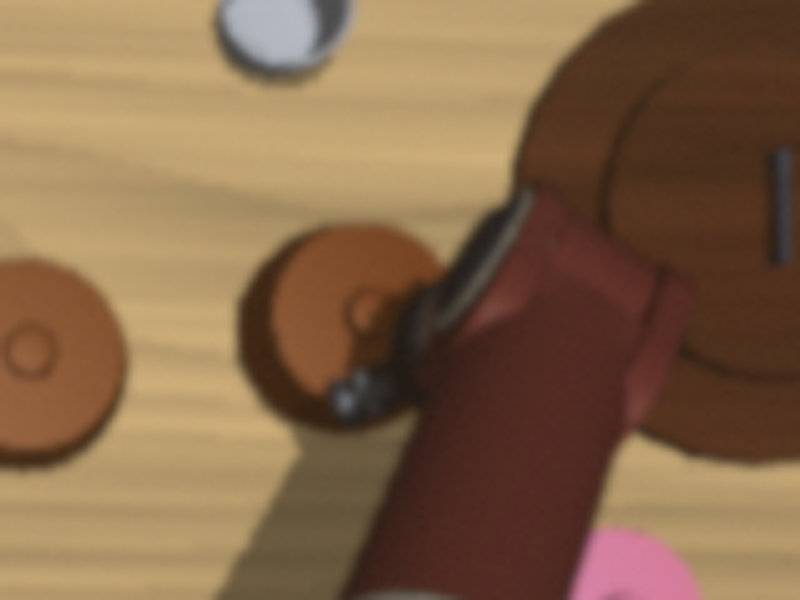

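The closed fingertips (about (350,395) in the crop) are over the near brim of the rightmost jar's lid, clear of the knob. I'll move down to just above contact.

```bash
python3 -m inch '[{"ax":0,"ay":0,"az":0,"x":0,"y":2,"z":-10,"fingers":-1},{"ax":0,"ay":0,"az":0,"x":0,"y":0,"z":-8,"fingers":-1},{"ax":0,"ay":0,"az":0,"x":0,"y":0,"z":0,"fingers":-1},{"ax":0,"ay":0,"az":0,"x":0,"y":0,"z":0,"fingers":-1}]'
for i in 1 2 3; do python3 -m inch '[{"ax":0,"ay":0,"az":0,"x":0,"y":0,"z":-1,"fingers":-1},{"ax":0,"ay":0,"az":0,"x":0,"y":0,"z":0,"fingers":-1}]'; done
```

```text
time: 2.05
tool_pos: [0.4864, -0.3418, 0.1179]
tool_rot: [0.885, 1.384, -0.885]
wrist_force: [0.2, -0.1, 0.4]
width: -0.0001
time: 2.25
tool_pos: [0.4867, -0.3421, 0.1174]
tool_rot: [0.885, 1.383, -0.885]
wrist_force: [-0.2, 0.2, -0.1]
width: 0.0004
time: 2.45
tool_pos: [0.4866, -0.342, 0.1163]
tool_rot: [0.885, 1.384, -0.885]
wrist_force: [0.6, 0.4, -0.0]
width: -0.0001
time: 2.65
tool_pos: [0.4866, -0.342, 0.1152]
tool_rot: [0.885, 1.384, -0.885]
wrist_force: [-0.1, 0.2, 0.3]
width: -0.0001
```

```bash
for i in 1 2 ; do python3 -m inch '[{"ax":0,"ay":0,"az":0,"x":0,"y":0,"z":-1,"fingers":-1},{"ax":0,"ay":0,"az":0,"x":0,"y":0,"z":0,"fingers":-1}]' | egrep 'pos|force'; done
```

```text
tool_pos: [0.4867, -0.3421, 0.1149]
wrist_force: [-0.6, 0.1, 4.2]
tool_pos: [0.4867, -0.3421, 0.1147]
wrist_force: [-2.0, 2.2, 8.4]
```

Lid D is seated: it stayed rigid at 0.115 m, with 8 N for 0.3 mm of travel. Next is C.

```bash
python3 -m inch '[{"ax":0,"ay":0,"az":0,"x":0,"y":0,"z":25,"fingers":-1},{"ax":0,"ay":0,"az":0,"x":0,"y":0,"z":22,"fingers":-1},{"ax":0,"ay":0,"az":0,"x":-7,"y":47,"z":0,"fingers":-1},{"ax":0,"ay":0,"az":0,"x":-6,"y":47,"z":0,"fingers":-1},{"ax":0,"ay":0,"az":0,"x":-6,"y":47,"z":0,"fingers":-1},{"ax":0,"ay":0,"az":0,"x":-6,"y":46,"z":0,"fingers":-1},{"ax":0,"ay":0,"az":0,"x":0,"y":0,"z":0,"fingers":-1},{"ax":0,"ay":0,"az":0,"x":0,"y":0,"z":-20,"fingers":-1},{"ax":0,"ay":0,"az":0,"x":0,"y":0,"z":0,"fingers":-1},{"ax":0,"ay":0,"az":0,"x":0,"y":0,"z":0,"fingers":-1}]'
```

```text
time: 4.05
tool_pos: [0.4615, -0.1556, 0.1402]
tool_rot: [0.885, 1.384, -0.886]
wrist_force: [-0.3, -0.5, -0.0]
width: -0.0002
```

```bash
python3 -m inch '[{"ax":0,"ay":0,"az":0,"x":0,"y":0,"z":-12,"fingers":-1},{"ax":0,"ay":0,"az":0,"x":0,"y":0,"z":-10,"fingers":-1},{"ax":0,"ay":0,"az":0,"x":0,"y":0,"z":0,"fingers":-1},{"ax":0,"ay":0,"az":0,"x":0,"y":0,"z":0,"fingers":-1}]'
for i in 1 2 3 4; do python3 -m inch '[{"ax":0,"ay":0,"az":0,"x":0,"y":0,"z":-1,"fingers":-1},{"ax":0,"ay":0,"az":0,"x":0,"y":0,"z":0,"fingers":-1}]' | egrep 'pos|force'; done
```

```text
time: 4.45
tool_pos: [0.4617, -0.1553, 0.1184]
tool_rot: [0.885, 1.383, -0.885]
wrist_force: [0.3, -0.7, 0.7]
width: 0.0004
tool_pos: [0.4618, -0.1552, 0.1176]
wrist_force: [-0.2, 0.1, 0.2]
tool_pos: [0.4617, -0.155, 0.1164]
wrist_force: [-1.1, -0.1, 0.1]
tool_pos: [0.4616, -0.155, 0.1152]
wrist_force: [-0.8, -0.4, -0.8]
tool_pos: [0.4617, -0.155, 0.1148]
wrist_force: [-1.3, -0.3, 4.1]
```

```bash
python3 -m inch '[{"ax":0,"ay":0,"az":0,"x":0,"y":0,"z":-1,"fingers":-1},{"ax":0,"ay":0,"az":0,"x":0,"y":0,"z":0,"fingers":-1}]' | egrep 'pos|force'
python3 -m inch '[{"ax":0,"ay":0,"az":0,"x":0,"y":0,"z":25,"fingers":-1},{"ax":0,"ay":0,"az":0,"x":0,"y":0,"z":22,"fingers":-1},{"ax":0,"ay":0,"az":0,"x":13,"y":46,"z":0,"fingers":-1},{"ax":0,"ay":0,"az":0,"x":13,"y":46,"z":0,"fingers":-1},{"ax":0,"ay":0,"az":0,"x":13,"y":46,"z":0,"fingers":-1},{"ax":0,"ay":0,"az":0,"x":13,"y":46,"z":0,"fingers":-1},{"ax":0,"ay":0,"az":0,"x":12,"y":46,"z":0,"fingers":-1},{"ax":0,"ay":0,"az":0,"x":11,"y":46,"z":0,"fingers":-1},{"ax":0,"ay":0,"az":0,"x":0,"y":0,"z":0,"fingers":-1},{"ax":0,"ay":0,"az":0,"x":0,"y":0,"z":-20,"fingers":-1},{"ax":0,"ay":0,"az":0,"x":0,"y":0,"z":0,"fingers":-1},{"ax":0,"ay":0,"az":0,"x":0,"y":0,"z":0,"fingers":-1}]'
```

```text
tool_pos: [0.4617, -0.1551, 0.1146]
wrist_force: [-2.5, 1.1, 11.4]
time: 6.65
tool_pos: [0.5363, 0.1202, 0.1401]
tool_rot: [0.885, 1.384, -0.887]
wrist_force: [-0.0, -0.6, 0.2]
width: -0.0
```

C is seated too (11 N, rigid). I'm now over B's brim, 36 mm from its centre at (0.569, 0.1365).

```bash
python3 -m inch '[{"ax":0,"ay":0,"az":0,"x":0,"y":0,"z":-12,"fingers":-1},{"ax":0,"ay":0,"az":0,"x":0,"y":0,"z":-10,"fingers":-1},{"ax":0,"ay":0,"az":0,"x":0,"y":0,"z":0,"fingers":-1},{"ax":0,"ay":0,"az":0,"x":0,"y":0,"z":0,"fingers":-1}]'
for i in 1 2 3 4; do python3 -m inch '[{"ax":0,"ay":0,"az":0,"x":0,"y":0,"z":-1,"fingers":-1},{"ax":0,"ay":0,"az":0,"x":0,"y":0,"z":0,"fingers":-1}]' | egrep 'pos|force'; done
```

```text
time: 7.05
tool_pos: [0.5364, 0.1208, 0.1179]
tool_rot: [0.885, 1.384, -0.885]
wrist_force: [0.5, 0.1, 0.8]
width: -0.0002
tool_pos: [0.5368, 0.121, 0.1175]
wrist_force: [0.7, 0.6, -0.5]
tool_pos: [0.5366, 0.121, 0.1164]
wrist_force: [-0.6, -0.7, 0.5]
tool_pos: [0.5365, 0.1209, 0.1152]
wrist_force: [-0.6, 0.9, 0.6]
tool_pos: [0.5366, 0.1209, 0.1142]
wrist_force: [-0.1, -0.3, 0.1]
```

```bash

for i in 1 2 3; do python3 -m inch '[{"ax":0,"ay":0,"az":0,"x":0,"y":0,"z":-1,"fingers":-1},{"ax":0,"ay":0,"az":0,"x":0,"y":0,"z":0,"fingers":-1}]' | egrep 'pos|force'; done
python3 - <<'E'
from h import *
ctrl;r=snap('side','s3'); 
cv2.imwrite('pics/c3.png',cv2.resize(r['image'][180:300,180:340,::-1],(800,600),interpolation=2))
E
```

```text
tool_pos: [0.5363, 0.1209, 0.1132]
wrist_force: [-0.3, -0.2, -0.0]
tool_pos: [0.5364, 0.1209, 0.1121]
wrist_force: [-1.5, 0.1, 0.4]
tool_pos: [0.5365, 0.1209, 0.1111]
wrist_force: [-0.7, -0.6, 0.6]
```

View pics/c3.png

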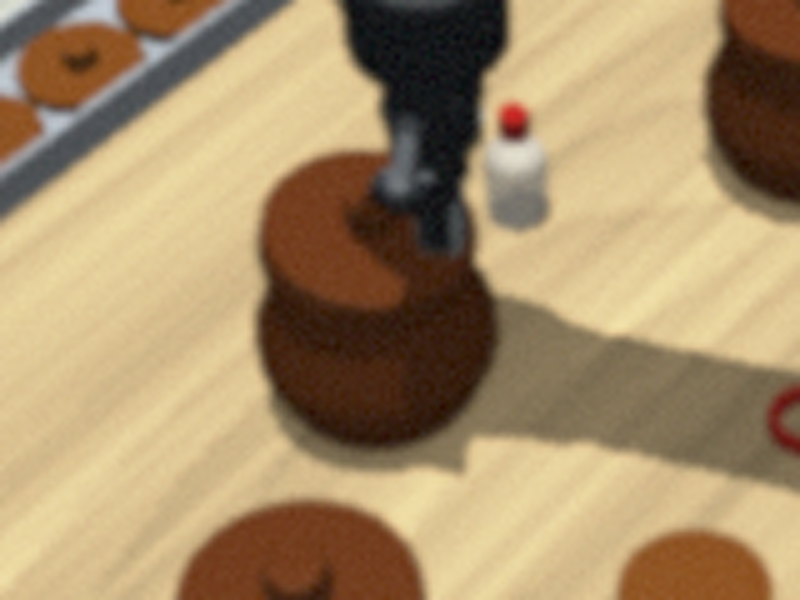

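B rocks: it dropped 4 mm with under 1 N. The picture shows the fingertips at (440,240) on its tilted lid. I'll lift clear, back off and measure it again before pressing the knob.

```bash
python3 -m inch '[{"ax":0,"ay":0,"az":0,"x":0,"y":0,"z":5,"fingers":-1},{"ax":0,"ay":0,"az":0,"x":0,"y":0,"z":25,"fingers":-1},{"ax":0,"ay":0,"az":0,"x":0,"y":0,"z":30,"fingers":-1},{"ax":0,"ay":0,"az":0,"x":-10,"y":-45,"z":0,"fingers":-1},{"ax":0,"ay":0,"az":0,"x":-10,"y":-45,"z":0,"fingers":-1},{"ax":0,"ay":0,"az":0,"x":-10,"y":-45,"z":0,"fingers":-1},{"ax":0,"ay":0,"az":0,"x":-10,"y":-45,"z":0,"fingers":-1},{"ax":0,"ay":0,"az":0,"x":0,"y":0,"z":0,"fingers":-1},{"ax":0,"ay":0,"az":0,"x":0,"y":0,"z":0,"fingers":-1},{"ax":0,"ay":0,"az":0,"x":0,"y":0,"z":0,"fingers":-1}]'
python3 - <<'E'
from m import *
for n in ('top','side'):
    r=snap(n,n+'4'); lids(n+'4',[(.569,.1365)])
r=load('top4');s=load('side4')
# tool height/pose check image
a=cv2.resize(r['image'][140:230,190:310,::-1],(400,300),interpolation=2)
b=cv2.resize(s['image'][190:280,190:310,::-1],(400,300),interpolation=2)
cv2.imwrite('pics/c4.png',np.hstack([a,b]))
E
```

```text
time: 9.5
tool_pos: [0.4973, -0.0575, 0.1716]
tool_rot: [0.884, 1.384, -0.882]
wrist_force: [0.4, -0.1, -0.5]
width: -0.0001
top4 knob [0.568  0.1369 0.1347] 84 brim [0.5705 0.1371] 0.0526 0.1154 987
side4 knob [0.5685 0.1383 0.1319] 86 brim [0.5701 0.1352] 0.0554 0.1131 974
```

View pics/c4.png

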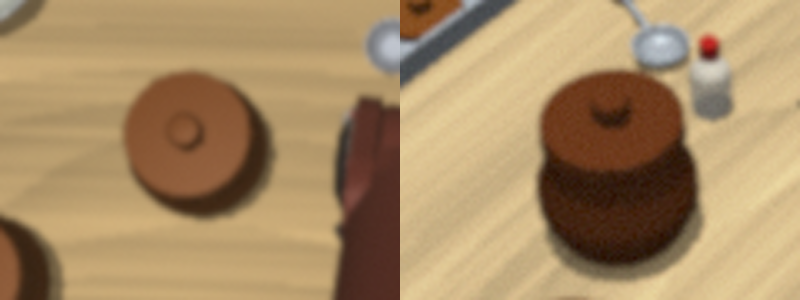

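The lid sits level again at the same centre, about (0.569, 0.1365), and both views agree within 2 mm. Now I'll move over the knob.

```bash
python3 -m inch '[{"ax":0,"ay":0,"az":0,"x":16,"y":44,"z":0,"fingers":-1},{"ax":0,"ay":0,"az":0,"x":16,"y":44,"z":0,"fingers":-1},{"ax":0,"ay":0,"az":0,"x":16,"y":44,"z":0,"fingers":-1},{"ax":0,"ay":0,"az":0,"x":16,"y":44,"z":0,"fingers":-1},{"ax":0,"ay":0,"az":0,"x":8,"y":18,"z":0,"fingers":-1},{"ax":0,"ay":0,"az":0,"x":0,"y":0,"z":-15,"fingers":-1},{"ax":0,"ay":0,"az":0,"x":0,"y":0,"z":-10,"fingers":-1},{"ax":0,"ay":0,"az":0,"x":0,"y":0,"z":0,"fingers":-1},{"ax":0,"ay":0,"az":0,"x":0,"y":0,"z":0,"fingers":-1}]'
python3 - <<'E'
from h import *
r=snap('side','s5');cv2.imwrite('pics/c5.png',cv2.resize(r['image'][180:270,190:310,::-1],(800,600),interpolation=2))
E
```

```text
time: 10.5
tool_pos: [0.5684, 0.1346, 0.1461]
tool_rot: [0.885, 1.384, -0.886]
wrist_force: [-0.3, -0.5, -0.4]
width: 0.0002
```

View pics/c5.png

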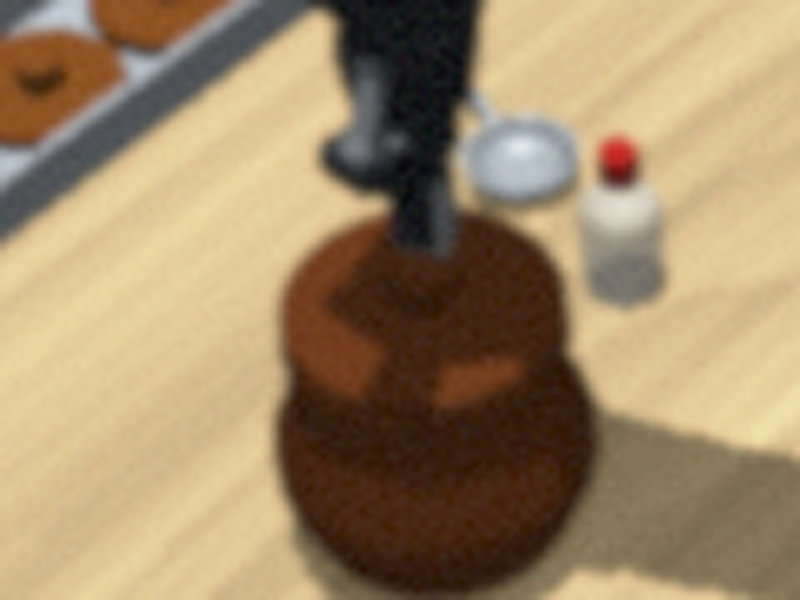

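The fingertips at (425,250) are centred over the knob, about 11 mm above it. I'll shift 2 mm in y and come down.

```bash
python3 -m inch '[{"ax":0,"ay":0,"az":0,"x":1,"y":1,"z":-8,"fingers":-1},{"ax":0,"ay":0,"az":0,"x":0,"y":0,"z":0,"fingers":-1},{"ax":0,"ay":0,"az":0,"x":0,"y":0,"z":-2,"fingers":-1},{"ax":0,"ay":0,"az":0,"x":0,"y":0,"z":0,"fingers":-1}]'| egrep 'pos|force'
for i in 1 2 3 4; do python3 -m inch '[{"ax":0,"ay":0,"az":0,"x":0,"y":0,"z":-1,"fingers":-1},{"ax":0,"ay":0,"az":0,"x":0,"y":0,"z":0,"fingers":-1}]' | egrep 'pos|force'; done
```

```text
tool_pos: [0.5695, 0.1358, 0.1361]
wrist_force: [0.4, 0.1, 0.1]
tool_pos: [0.5696, 0.136, 0.1353]
wrist_force: [-0.6, 0.5, 1.5]
tool_pos: [0.5699, 0.136, 0.1348]
wrist_force: [-0.9, -0.5, 2.9]
tool_pos: [0.5699, 0.136, 0.1339]
wrist_force: [-1.1, -0.5, 4.5]
tool_pos: [0.5699, 0.136, 0.1328]
wrist_force: [-0.6, -0.6, 5.5]
```

```bash

for i in 1 2 3 4 5 6 7; do python3 -m inch '[{"ax":0,"ay":0,"az":0,"x":0,"y":0,"z":-1,"fingers":-1},{"ax":0,"ay":0,"az":0,"x":0,"y":0,"z":0,"fingers":-1}]' | egrep 'pos|force'; done
```

```text
tool_pos: [0.5698, 0.136, 0.1316]
wrist_force: [0.1, -0.6, 5.4]
tool_pos: [0.5698, 0.136, 0.1305]
wrist_force: [-1.8, 0.3, 5.4]
tool_pos: [0.5698, 0.1361, 0.1295]
wrist_force: [-0.5, -0.9, 4.6]
tool_pos: [0.5698, 0.136, 0.1284]
wrist_force: [-0.3, -0.1, 5.0]
tool_pos: [0.5698, 0.136, 0.128]
wrist_force: [-1.8, 0.1, 7.3]
tool_pos: [0.5699, 0.136, 0.1279]
wrist_force: [-3.1, -0.9, 11.9]
tool_pos: [0.5699, 0.136, 0.1278]
wrist_force: [-3.9, -0.8, 16.6]
```

It stopped after 7 mm of travel (0.135 to 0.128) and the force is climbing. I'll press a little more, lift straight off and check.

```bash
python3 -m inch '[{"ax":0,"ay":0,"az":0,"x":0,"y":0,"z":-1,"fingers":-1},{"ax":0,"ay":0,"az":0,"x":0,"y":0,"z":0,"fingers":-1},{"ax":0,"ay":0,"az":0,"x":0,"y":0,"z":0,"fingers":-1}]' | egrep 'pos|force'
python3 -m inch '[{"ax":0,"ay":0,"az":0,"x":0,"y":0,"z":5,"fingers":-1},{"ax":0,"ay":0,"az":0,"x":0,"y":0,"z":25,"fingers":-1},{"ax":0,"ay":0,"az":0,"x":0,"y":0,"z":30,"fingers":-1},{"ax":0,"ay":0,"az":0,"x":-15,"y":-45,"z":0,"fingers":-1},{"ax":0,"ay":0,"az":0,"x":-15,"y":-45,"z":0,"fingers":-1},{"ax":0,"ay":0,"az":0,"x":-15,"y":-45,"z":0,"fingers":-1},{"ax":0,"ay":0,"az":0,"x":-15,"y":-45,"z":0,"fingers":-1},{"ax":0,"ay":0,"az":0,"x":0,"y":0,"z":0,"fingers":-1},{"ax":0,"ay":0,"az":0,"x":0,"y":0,"z":0,"fingers":-1},{"ax":0,"ay":0,"az":0,"x":0,"y":0,"z":0,"fingers":-1}]'
python3 - <<'E'
from m import *
for n in ('top','side'):
    r=snap(n,n+'6'); P=cloud(r); P0=cloud(load(n+'4'))
    for q,t in((P0,'before'),(P,'after')):
        d=np.hypot(q[...,0]-.569,q[...,1]-.1365); m=(d>.02)&(d<.046)&(q[...,2]>.1); k=(d<.010)&(q[...,2]>.1)
        A=np.c_[q[m][:,:2]-[.569,.1365],np.ones(m.sum())]; c=np.linalg.lstsq(A,q[m][:,2],rcond=None)[0]
        print(n,t,'brim z',c[2].round(4),'tilt deg',np.degrees(c[:2]).round(2),'knob',np.median(q[k][:,2]).round(4))
r=load('top6');s=load('side6')
cv2.imwrite('pics/c6.png',np.vstack([r['image'],s['image']])[:,:,::-1][::1,::1]) if 0 else None
cv2.imwrite('pics/c6.png',cv2.resize(np.hstack([r['image'],s['image']])[:,:,::-1],(800,250),interpolation=3))
E
```

```text
tool_pos: [0.57, 0.136, 0.1277]
wrist_force: [-6.4, -1.0, 20.7]
time: 14.45
tool_pos: [0.5098, -0.0424, 0.1838]
tool_rot: [0.884, 1.385, -0.883]
wrist_force: [0.3, 0.4, 0.7]
width: -0.0003
top before brim z 0.1156 tilt deg [-0.5  -0.42] knob 0.1347
top after brim z 0.1088 tilt deg [-0.26 -0.47] knob 0.1286
side before brim z 0.1133 tilt deg [-0.    0.03] knob 0.131
side after brim z 0.1062 tilt deg [0.18 0.14] knob 0.1244
```

View pics/c6.png

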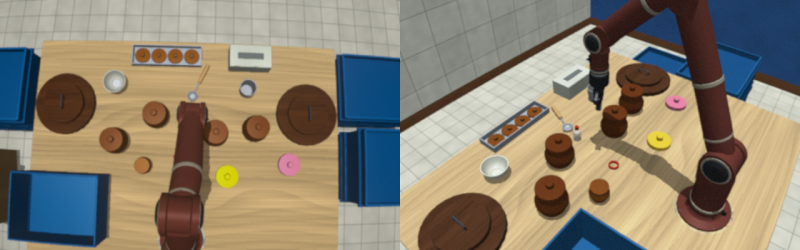

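The lid is 7 mm lower and level in both views. Everything else is where it was, and the arm is clear.

```bash
python3 -c "
from station import ctrl
print(ctrl.job_done())"
```

```text
the job is handed in; nothing more can be done
None
```

I found the unseated lid and pressed it fully home, and the job is handed in at about 14.5 s. It is on the jar at about (0.569, 0.1365).

- **Finding it:** I pressed the brims of three lids. The two on the jars with negative y stayed rigid, at about 8 N and 11 N. The lid at (0.569, 0.1365) dropped 4 mm with under 1 N and fell level again when I let go. I did not press the fourth lid, since only one is loose.
- **Pressing it home:** I pressed straight down on the knob, within about 2 mm of its middle by my estimate. The lid slid about 7 mm at roughly 5 N, less than the 8 N stated. It then stopped hard, with the force rising to about 21 N.
- **Last checks:** Both cameras show the brim about 7 mm lower. The measured tilt is no more than 0.5°, much the same as when it was level before. The two cameras differ by about 2.5 mm in absolute height, but they agree on the drop. By eye, nothing else moved and the arm was clear; no check failed.

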